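# Load the blower kit and click the check slide home

### The arm

A 6-joint arm with a two-finger parallel gripper is mounted at the origin on the work surface. World frame = base frame: x ahead of the robot, y to its left, z up, the work surface at z = 0. Lengths are in m, angles in rad, forces in N, time in s.
With the tool pointing down it reaches from about 0.35 to 1 m from the base axis. Payload 7.1 kg.
Tool frame: the origin (TCP) lies between the finger pads; the fingertips stand 22 mm ahead of it and the grasp point (between the pads) lies 3 mm ahead of it; z points along the fingers, y is the line along which they close (so a half turn about z gives the same grasp; the last joint's range is limited). The gripper opens to 85 mm and grips with 20 to 120 N. Pads are 22 mm wide; open, the fingers measure 114 mm over their backs; the gripper's body (76 mm by 85 mm) begins 54 mm behind the grasp point. The pads swing forward as they close: fully open they stand 13 mm farther back than shut.
Start: joints at [1.085, 0.423, 1.63, -0, 1.089, -0.019], TCP at [0.281, 0.558, 0.253] pointing down, gripper open.
Joint ranges: [-3, 3], [-0.9, 2.11], [0.09, 2.58], [-1.31, 4.45], [0.11, 2.69], [-2.54, 2.54]. Speed limits (rad/s): [2.39, 2.39, 3.01, 3.14, 3.14, 3.14].

### API

Orientations are given as a rotation vector (axis times angle).
In Python, from rig import manip gives the robot as it stands. The module is installed in compiled form; this text tells all that it offers. Calls block until the motion is done:
- manip.move_to(position, orientation): joint-space move of the TCP to a pose.
- manip.servo_line(position, orientation=None, rate=0.15): straight line of the TCP; orientation=None keeps the orientation; rate is the mean speed in m/s.
- manip.set_joints(angles): joint-space move.
- manip.command_gripper(opening, f_grip=None): finger opening in m; f_grip is the grip in N (None keeps the last); returns when the fingers have stopped.
- manip.hold(seconds).
- manip.solve_ik(position, orientation): joint angles nearest the present ones, or None.
- manip.camera(name): name is "scene" or "side" or "wrist"; returns a dict with "image" (384x512x3 uint8, red, green, blue), "fx", "fy", "cx", "cy" (pixels), "k1" (the pictures are not rectified: a ray, as slopes to the right and down, at radius r is drawn at 1 + k1 r^2 times it, then the intrinsics apply), "cam_to_world" (4x4, takes a point from camera to world coordinates); the wrist camera has in their place "mount" (4x4, takes a point from camera to tool coordinates, whose origin is the TCP and whose axes are the flange's). Camera axes: x right, y down, z forward; pixel columns grow to the right and rows downward; lengths in m; the calibration is good to about 2 mm. A picture is of the moment at which its call begins: read the wrist's pose just before it. There is no depth.
A pose or a line that the arm cannot do raises manip.IKError and nothing moves.
- manip.sign_off(): hands the job in; it is judged then, once.
Readings, each from a call of its own:
- manip.get_time(): time.
- manip.get_joint_positions(): joint angles.
- manip.get_joint_vel(): joint speeds.
- manip.get_tau(): joint torques, N m.
- manip.get_position(): TCP position.
- manip.get_ee_rot(): TCP orientation.
- manip.get_contact_force(): force on the tool from outside, world axes, zero at the start.
- manip.get_torque(): the same for the moment, N m.
- manip.get_width(): finger opening in m.
- manip.get_grip_force(): force on a finger pad.
Only numpy, scipy, OpenCV 4.12 (cv2) and the standard library are available. Lean on these libraries where they do the work, as an engineer would, in place of code of your own. Each camera call takes 0.05 s, during which the arm holds its last target. There are 200 camera calls.

### The job

Set the blower kit - the motor with the blue cap, the impeller and the green bracket - upright on the floor of the black tray while its carriage is still pulled out. Then push the carriage by its orange handle along the slide until the spring pin clicks into its notch; the spot where it clicks is not marked, so feel for it: stop there, not short of it and not beyond it, with the kit still standing in the tray. Leave everything else on the table, the rejected motor with the red cap included, where it is.

Things in the scene. Friction and masses are not known exactly. Their poses are not given: they have to be found in the camera images.
- motor: Blower motor to load: upright steel cylinder 40 mm in diameter, blue cap; 48 mm high plus a shaft stub 6 mm thick to 60 mm. Origin: centre of its underside, z up.
- impeller: Black fan wheel to load, 64 mm in diameter and 28 mm high, lying flat, with a white hub 24 mm in diameter standing on top from 28 to 50 mm height (grip it by the hub). Origin: centre of its underside, z up.
- bracket: Green bracket to load, an upside-down T: foot 60 (its x) by 36 (its y) by 8 mm, and an upright web 8 mm thick (along y) and 60 mm long (along x) in the middle, up to 42 mm height. Origin: centre of its underside, z up.
- tray (a point): Centre of the inner floor of the black tray on the carriage, 29 mm above the table; moves with it. x: the direction of pushing in, y across, z up. Inside 150 (x) by 160 (y) mm, walls 5 mm thick, 15 mm high over the floor. Two fixed yellow posts, 24 by 22 mm, 112 mm high, stand at y = +-112 mm beside the slide, at x = 150 mm minus the carriage travel.
- handle (a point): Middle of the top edge of the orange handle plate of the carriage, 90 mm above the table: an upright plate 10 mm thick (x), 70 mm wide (y), reaching from z = 24 to 90 mm. It stands 118 mm behind the tray centre (towards -x of the tray), 33 mm clear of the tray wall. Axes as tray.
- carriage (a joint): Carriage travel along the slide, m: 0 right out, hard end 20 mm past the notch. About 2 N of friction. A steel tongue at its far end lifts the spring pin by a ramp and a hump (5 to 10 N of push); then the pin drops into a notch, where the carriage is to stay. Going past it takes nearly 20 N. The notch comes somewhere between 0.08 and 0.124: the pin's bridge is clamped differently each time.
- pin (a joint): Lift of the spring pin in the aluminium bridge at the far end of the slide, seen by its red cap on top of the bridge, m: 0 down (before the tongue arrives, or in the notch), about 0.003 to 0.005 up while it rides on the tongue before or beyond the notch.
- reject_motor: Rejected motor, same as the motor but with a red cap; not to be moved. Origin: centre of its underside.
- jar: Closed jar 56 mm in diameter, 75 mm high; bystander. Origin: centre of its underside.
- spray: Blue spray can 52 mm in diameter, 160 mm high; bystander. Origin: centre of its underside.
- driver: Screwdriver with black handle, 200 mm long, lying along its x; bystander. Origin: middle, on the table.
- wrench: Steel wrench, 180 mm long, lying along its x; bystander. Origin: middle, on the table.
- gauge: Brass ring 60 mm in diameter, 15 mm high, lying flat; bystander. Origin: centre of its underside.
Not all that is in view belongs to the job. What is shaped like the impeller but pink is not meant.

How it is judged:
On the way, in this order (a step that is already met when the one before it is completed fails the run):
1. motor, impeller and bracket stand upright on the tray floor, let go, with the carriage still pulled out (x of motor in the frame of tray between -0.066 and 0.066 m and y of motor in the frame of tray between -0.071 and 0.071 m and z of each of motor, impeller, bracket in the frame of tray below 0.006 m and angle between each of motor, impeller, bracket's own z axis and vertical below 0.15 rad and x of impeller in the frame of tray between -0.066 and 0.066 m and y of impeller in the frame of tray between -0.071 and 0.071 m and x of bracket in the frame of tray between -0.066 and 0.066 m and y of bracket in the frame of tray between -0.071 and 0.071 m and contact force between the fingers and motor below 0.5 N and contact force between the fingers and impeller below 0.5 N and contact force between the fingers and bracket below 0.5 N and value of joint carriage below 0.04 m), for 0.2 s.
2. the carriage is pushed in and the spring pin has dropped into the notch (value of joint carriage above 0.076 m and value of joint pin below 0.0016 m), for 0.2 s.
At the end, for the whole second after the job is handed in: Pin down in the notch (lift under 1.6 mm) with the carriage pushed in over 76 mm and at rest; motor, impeller and bracket at rest and upright (within 0.15 rad) on the tray floor (within 6 mm of it, centres within 66 mm along and 71 mm across of the tray centre) (all of step 2 and x of motor in the frame of tray between -0.066 and 0.066 m and y of motor in the frame of tray between -0.071 and 0.071 m and z of each of motor, impeller, bracket in the frame of tray below 0.006 m and angle between each of motor, impeller, bracket's own z axis and vertical below 0.15 rad and x of impeller in the frame of tray between -0.066 and 0.066 m and y of impeller in the frame of tray between -0.071 and 0.071 m and x of bracket in the frame of tray between -0.066 and 0.066 m and y of bracket in the frame of tray between -0.071 and 0.071 m and linear speed of each of motor, impeller, bracket below 0.02 m/s and velocity of joint carriage between -0.01 and 0.01 m/s); the robot touches nothing.
It fails at once if the rejected motor is moved more than 30 mm (distance of reject_motor from where it was at the start of the episode above 0.03 m).
It fails at once if another bystander (jar, spray can, screwdriver, wrench or brass ring) is moved more than 30 mm (distance of any of jar, spray, driver, wrench, gauge from where it was at the start of the episode above 0.03 m).
It also fails if it takes over 72 s, if anything falls off the work surface, if the arm or the gripper's body presses on something with over 40 N, if the wrist force passes 120 N, or if a joint passes its speed limit or range.

## Working session

There is one attempt and no reset: what is moved stays moved. The work goes in short steps, each a Python script; the robot and the scene stay as the last script left them, time stands still between calls to the robot, and variables do not carry over. Pictures are saved under pics/ and viewed, at most 10 in all, crops included, and the job is handed in when it is done.

```bash
mkdir -p pics; ls
python3 - <<'E'
from rig import manip
import cv2,pickle
d={}
for n in("scene","side","wrist"):
    c=manip.camera(n); d[n]=c
    print(n,c["fx"],c["fy"],c["cx"],c["cy"],c["k1"]); print(c.get("cam_to_world",c.get("mount")))
    cv2.imwrite(f"pics/{n}0.png",c["image"][:,:,::-1])
pickle.dump(d,open("c0.pkl","wb")); print(manip.get_position(),manip.get_ee_rot(),manip.get_time())
E
python3 -c "
import cv2,numpy as np
a=cv2.imread('pics/scene0.png');cv2.imwrite('pics/scene0b.png',cv2.resize(a,(800,600)))
a=cv2.imread('pics/side0.png');cv2.imwrite('pics/side0b.png',cv2.resize(a,(800,600)))"
```

```text
pics
scene 386.24240943897485 386.24240943897485 253.36112502642544 191.8371572369067 0.012637969383177764
[[ 0.11420551  0.77359051 -0.62330957  1.18456893]
 [ 0.99342766 -0.08409376  0.07765126 -0.06961322]
 [ 0.00765383 -0.62808117 -0.77811018  0.88270562]
 [ 0.          0.          0.          1.        ]]
side 473.58467191517 473.58467191517 261.18194058492804 187.69658759397373 -0.14469848123933127
[[ 0.70731063 -0.45538739  0.54067919 -0.15330006]
 [-0.70669891 -0.43714666  0.55630877 -0.70697591]
 [-0.0169799  -0.77558051 -0.63102025  0.86332499]
 [ 0.          0.          0.          1.        ]]
wrist 315.6876078528131 315.6876078528131 255.14496641853378 186.7707709074271 -0.08256972855105006
[[ 8.85907193e-04 -9.59856874e-01 -2.80488854e-01  7.11149119e-02]
 [ 9.99999421e-01  1.02181608e-03 -3.38304031e-04 -1.88733273e-04]
 [ 6.11331471e-04 -2.80488392e-01  9.59857223e-01 -1.20563076e-01]
 [ 0.00000000e+00  0.00000000e+00  0.00000000e+00  1.00000000e+00]]
[0.28106074 0.55777121 0.25271031] [-7.26516884e-01 -3.05614903e+00  1.89005167e-03] 0.15
```

View pics/scene0b.png

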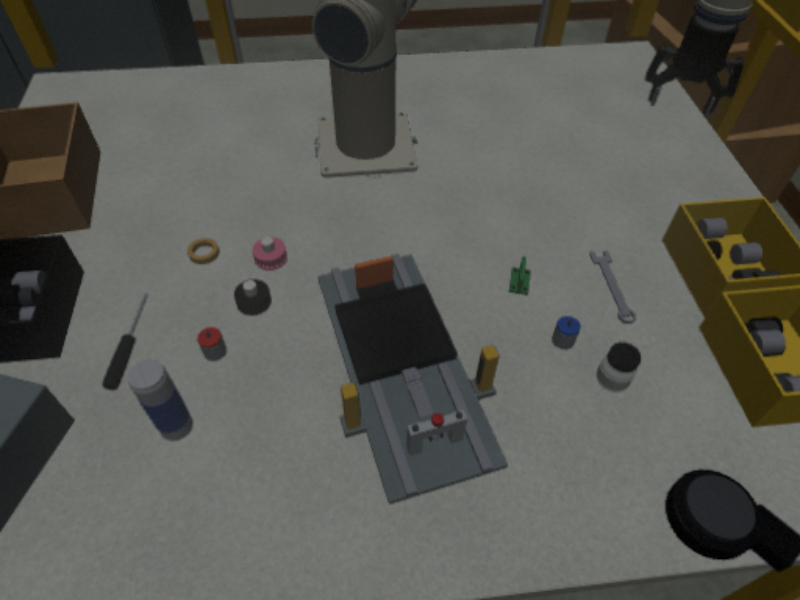

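View pics/side0b.png

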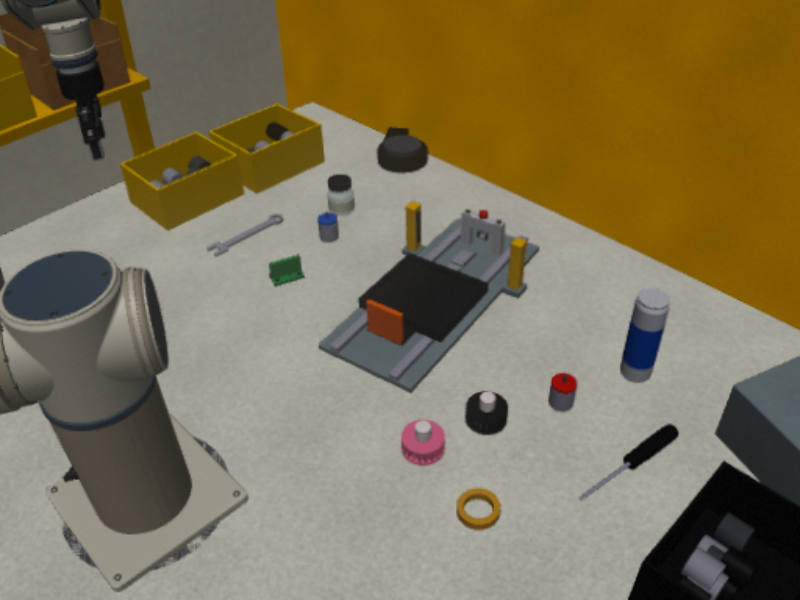

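Scene view (800x600): the candidates are:
- **Motor:** blue cap (567,327), against the red cap (210,340), which is the reject.
- **Impeller:** black wheel with white hub (253,295), against the pink decoy (269,250).
- **Bracket:** green (520,280).
- **Tray, handle and pin:** black tray (395,333), orange handle (375,272), red pin cap (437,420).

The blue-capped motor and the black wheel match the description. I'll segment, triangulate and confirm them in one enlarged crop.

```bash
cat > h.py <<'E'
import numpy as np,cv2
def rays(c,px,T=None):
    K=np.array([[c["fx"],0,c["cx"]],[0,c["fy"],c["cy"]],[0,0,1]])
    u=cv2.undistortPoints(np.array(px,float).reshape(-1,1,2),K,np.array([c["k1"],0,0,0.]))[:,0]
    T=c["cam_to_world"] if T is None else T
    d=np.c_[u,np.ones(len(u))]@T[:3,:3].T
    return T[:3,3],d/np.linalg.norm(d,axis=1)[:,None]
def plane(c,px,z,T=None):
    o,d=rays(c,px,T); return o+d*((z-o[2])/d[:,2])[:,None]
def tri(c1,p1,c2,p2,T1=None,T2=None):
    o1,d1=rays(c1,[p1],T1);o2,d2=rays(c2,[p2],T2);d1=d1[0];d2=d2[0]
    s=np.linalg.lstsq(np.c_[d1,-d2],o2-o1,rcond=None)[0]
    a=o1+s[0]*d1;b=o2+s[1]*d2; return (a+b)/2,np.linalg.norm(a-b)
R={"red":[(0,120,60),(6,255,255)],"blue":[(108,140,50),(125,255,255)],"green":[(50,90,30),(80,255,255)],
"orange":[(4,150,80),(14,255,255)],"white":[(0,0,135),(180,45,255)],"yellow":[(16,140,70),(30,255,255)],"black":[(0,0,0),(180,255,45)]}
def blobs(im,col,roi,amin=8):
    x0,y0,x1,y1=roi; hsv=cv2.cvtColor(im[y0:y1,x0:x1],cv2.COLOR_RGB2HSV)
    m=cv2.inRange(hsv,*map(np.array,R[col]))
    n,l,s,ce=cv2.connectedComponentsWithStats(m)
    out=[]
    for i in np.argsort(-s[1:,4])+1:
        if s[i,4]>=amin:
            cn=cv2.findContours((l==i).astype(np.uint8),cv2.RETR_EXTERNAL,cv2.CHAIN_APPROX_NONE)[0][0][:,0]+[x0,y0]
            out.append((s[i,4],ce[i]+[x0,y0],cn))
    return out
E
python3 - <<'E'
import pickle,cv2,numpy as np
from h import *
d=pickle.load(open("c0.pkl","rb"))
f=1.5625
def r(*a): return [int(v/f) for v in a]
rois={"scene":dict(motor=("blue",r(540,305,595,355)),hub=("white",r(238,276,270,300)),green=("green",r(490,245,550,305)),handle=("orange",r(340,245,410,300)),pin=("red",r(420,405,455,430)),posts=("yellow",r(330,335,510,440)),tray=("black",r(320,275,470,390)),imp=("black",r(225,265,280,325)),rej=("red",r(190,320,230,350))),
"side":dict(motor=("blue",r(305,205,350,235)),hub=("white",r(470,385,505,412)),green=("green",r(255,245,315,295)),handle=("orange",r(350,290,420,355)),pin=("red",r(470,200,500,225)),posts=("yellow",r(395,195,530,300)),tray=("black",r(340,245,500,345)),imp=("black",r(455,385,520,440)),rej=("red",r(540,365,585,395)))}
B={}
for n in rois:
    for k,(c,ro) in rois[n].items():
        b=blobs(d[n]["image"],c,ro)
        B[n,k]=b
        print(n,k,[(int(a),np.round(ce,1).tolist(),cv2.boundingRect(cn)) for a,ce,cn in b[:2]])
for k in("motor","hub","green","handle","pin","imp","rej"):
    if B["scene",k] and B["side",k]:
        print(k,tri(d["scene"],B["scene",k][0][1],d["side"],B["side",k][0][1]))
S=d["scene"]["image"][:,:,::-1];V=d["side"]["image"][:,:,::-1]
def crop(I,x0,y0,w,h): return cv2.resize(I[y0:y0+h,x0:x0+w],(400,300),interpolation=cv2.INTER_CUBIC)
cv2.imwrite("pics/crop1.png",np.vstack([np.hstack([crop(S,140,150,80,60),crop(S,200,155,120,90)]),np.hstack([crop(S,316,160,80,60),crop(V,210,150,140,105)])]))
E
```

```text
scene motor [(109, [363.6, 208.4], (357, 203, 14, 11))]
scene hub []
scene green [(138, [332.5, 177.8], (326, 165, 13, 23))]
scene handle [(45, [238.6, 167.8], (228, 165, 23, 7))]
scene pin [(37, [279.6, 267.8], (277, 265, 6, 7))]
scene posts [(78, [223.2, 250.2], (219, 245, 10, 11)), (67, [313.3, 225.9], (309, 222, 10, 9))]
scene tray [(3454, [251.2, 211.6], (214, 179, 78, 67))]
scene imp [(310, [161.7, 191.5], (150, 180, 23, 22))]
scene rej [(126, [133.5, 215.6], (127, 210, 14, 12))]
side motor [(61, [208.9, 140.1], (204, 137, 11, 7))]
side hub [(185, [311.4, 250.1], (300, 246, 23, 12))]
side green [(271, [182.7, 172.7], (173, 164, 21, 19))]
side handle [(460, [246.0, 205.2], (234, 192, 24, 28))]
side pin [(24, [308.9, 136.9], (307, 135, 5, 5))]
side posts [(286, [330.3, 167.8], (325, 152, 12, 33)), (213, [263.4, 144.1], (260, 129, 9, 32))]
side tray [(2468, [272.8, 189.3], (230, 162, 82, 58))]
side imp [(461, [310.9, 265.7], (298, 251, 27, 27))]
side rej [(156, [360.5, 245.0], (353, 239, 16, 13))]
motor (array([0.60252045, 0.30289513, 0.04411785]), np.float64(0.0013440312137879837))
green (array([0.46125947, 0.25823434, 0.01533103]), np.float64(0.001805465090406001))
handle (array([ 0.44779089, -0.02495625,  0.07202199]), np.float64(0.010951603769819662))
pin (array([0.77730007, 0.04267834, 0.09017024]), np.float64(0.001785114667884487))
imp (array([ 0.45365533, -0.24695202,  0.00773287]), np.float64(3.762927376526927e-05))
rej (array([ 0.55926328, -0.31026866,  0.04470813]), np.float64(0.00034150939631708336))
```

View pics/crop1.png

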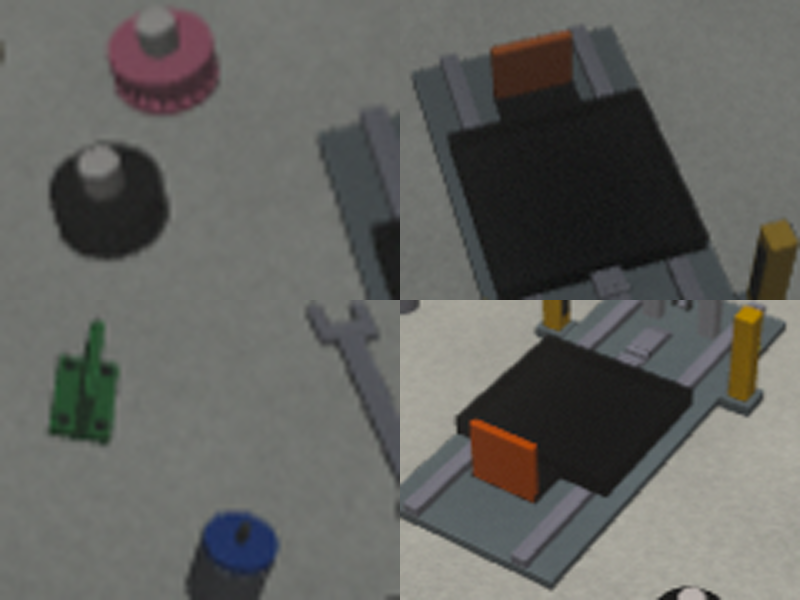

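The crop confirms the black impeller with white hub (native px 161,191), the green bracket with its web running away from the camera (332,178), the blue motor (364,208), the tray and the orange handle. Next come four wrist shots for precise two-view positions.

```bash
cat >> h.py <<'E'
from scipy.spatial.transform import Rotation as Ro
def down(yaw): return (Ro.from_euler("z",yaw)*Ro.from_matrix(np.diag([1.,-1,-1]))).as_rotvec()
def wrist(m):
    p=m.get_position();r=m.get_ee_rot();c=m.camera("wrist")
    T=np.eye(4);T[:3,:3]=Ro.from_rotvec(r).as_matrix();T[:3,3]=p
    c["cam_to_world"]=T@c["mount"];return c
E
python3 - <<'E'
from rig import manip
from h import *
import pickle
W=[]
for p in[(.53,.34,.25),(.53,.16,.25),(.55,0.02,.25),(.52,-.16,.25)]:
    manip.move_to(p,down(np.pi/2)); W.append(wrist(manip))
pickle.dump(W,open("w.pkl","wb"))
I=[cv2.resize(w["image"][:,:,::-1],(400,300),interpolation=cv2.INTER_AREA) for w in W]
cv2.imwrite("pics/w4.png",np.vstack([np.hstack(I[:2]),np.hstack(I[2:])])); print(manip.get_time(),manip.get_position())
E
```

```text
3.7333 [ 0.52048922 -0.15839692  0.25000099]
```

View pics/w4.png

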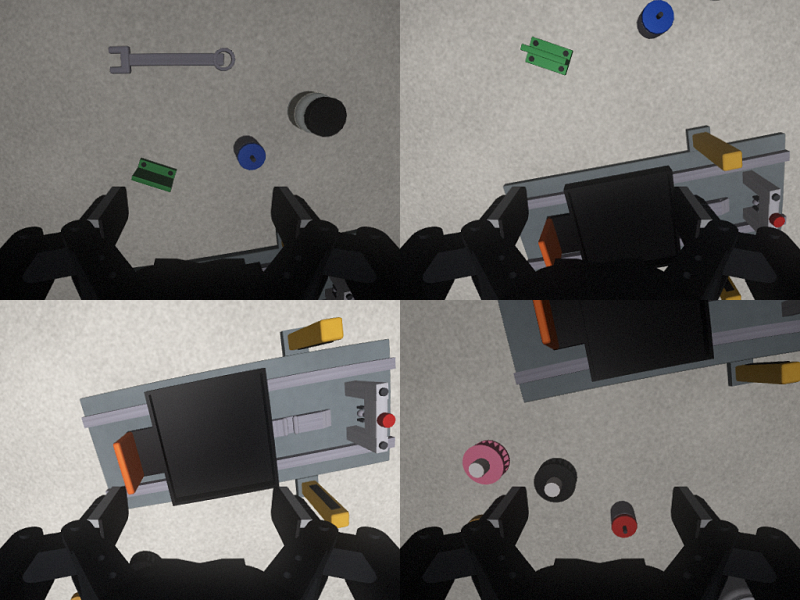

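The wrist shots show, in montage pixels:
- **Shot 0:** bracket (154,174), motor (251,154).
- **Shot 1:** bracket (547,55), motor (657,17).
- **Shot 2:** tray (212,436), handle (128,463).
- **Shot 3:** impeller hub (552,489).

Now the rectified measurements.

```bash
cat >> h.py <<'E'
def proj(c,P):
    T=np.linalg.inv(c["cam_to_world"]);K=np.array([[c["fx"],0,c["cx"]],[0,c["fy"],c["cy"]],[0,0,1]])
    return cv2.projectPoints(np.array(P,float).reshape(-1,1,3),cv2.Rodrigues(T[:3,:3])[0],T[:3,3],K,np.array([c["k1"],0,0,0.]))[0][:,0]
def rect(c,xc,yc,z,half,step=.0005):
    n=int(2*half/step);g=np.arange(n)*step-half
    X,Y=np.meshgrid(xc+g,yc+g);q=proj(c,np.stack([X,Y,0*X+z],-1).reshape(-1,3)).astype(np.float32).reshape(n,n,2)
    return cv2.remap(c["image"],q,None,cv2.INTER_LINEAR),(lambda p:np.array([xc-half+p[0]*step,yc-half+p[1]*step]))
def box(c,col,xc,yc,z,half,ker,rng=None):
    im,f=rect(c,xc,yc,z,half);m=cv2.inRange(cv2.cvtColor(im,cv2.COLOR_RGB2HSV),*map(np.array,rng or R[col]))
    k=lambda s:cv2.getStructuringElement(cv2.MORPH_ELLIPSE,(s,s))
    m=cv2.morphologyEx(cv2.morphologyEx(m,cv2.MORPH_CLOSE,k(15)),cv2.MORPH_OPEN,k(ker))
    cn=max(cv2.findContours(m,cv2.RETR_EXTERNAL,cv2.CHAIN_APPROX_NONE)[0],key=cv2.contourArea)
    r=cv2.minAreaRect(cn);P=np.array([f(p) for p in cv2.boxPoints(r)])
    return f(r[0]),np.array(r[1])*.5,r[2],P
E
python3 - <<'E'
import pickle
from h import *
np.set_printoptions(precision=4,suppress=True)
W=pickle.load(open("w.pkl","rb"));D=pickle.load(open("c0.pkl","rb"))
full=(0,0,512,240)
mb=[blobs(w["image"],"blue",full)[0] for w in W[:2]]
print("motor",[ (b[0],b[1]) for b in mb],tri(W[0],mb[0][1],W[1],mb[1][1]))
for i in(0,1): print(" motor z.047",box(W[i],"blue",.6,.3,.048,.06,15)[:2])
for i in(0,1):
    c,s,a,P=box(W[i],"green",.461,.258,.008,.06,27);print("bracket",i,c,s,a);print(P)
    gb=blobs(W[i]["image"],"green",full)[0];print(cv2.minAreaRect(gb[2]))
hw=[(0,0,95),(180,50,255)]
R["hub"]=hw
a=blobs(D["scene"]["image"],"hub",(154,177,168,190));b=blobs(W[3]["image"],"hub",(165,215,205,260))
e=[(x[0],x[1],cv2.boundingRect(x[2])) for x in(a[0],b[0])];print("hub",e,tri(D["scene"],a[0][1],W[3],b[0][1]))
print(" hub z.05",box(W[3],"hub",.454,-.247,.05,.04,11,hw)[:2], "wheel z.028",box(W[3],"black",.454,-.247,.028,.06,31)[:2])
bl=[(0,0,0),(180,255,60)]
for i in(2,):
    c,s,a,P=box(W[i],"",.56,0,.044,.13,101,bl);print("tray",i,c,s,a);print(P)
for i in(1,2,3):
    ob=blobs(W[i]["image"],"orange",(0,0,512,384))[0];print("handle",i,ob[0],ob[1],cv2.boxPoints(cv2.minAreaRect(ob[2])).tolist());print(plane(W[i],cv2.boxPoints(cv2.minAreaRect(ob[2])),.09))
I=[cv2.resize(rect(W[2],.55,0,.044,.17,.001)[0][:,:,::-1],(400,400)),cv2.resize(rect(W[2],.45,-.025,.09,.06)[0][:,:,::-1],(400,400))]
cv2.imwrite("pics/rect.png",np.hstack(I))
E
```

```text
motor [(np.int32(887), array([321.6449, 199.8703])), (np.int32(1312), array([329.6128,  21.2797]))] (array([0.6019, 0.3019, 0.045 ]), np.float64(0.0004438740335308184))
 motor z.047 (array([0.6017, 0.3025]), array([37.3423, 38.2368]))
 motor z.047 (array([0.6008, 0.3013]), array([38.5, 38.5]))
bracket 0 [0.461 0.26 ] [43.4025 49.5635] 53.80678939819336
[[0.4282 0.2571]
 [0.4682 0.2279]
 [0.4938 0.2629]
 [0.4538 0.2922]]
((200.54299926757812, 215.56137084960938), (47.84642028808594, 12.944750785827637), 16.313852310180664)
bracket 1 [0.4578 0.2584] [35.1303 62.5745] 71.14684295654297
[[0.4225 0.2518]
 [0.4817 0.2316]
 [0.493  0.2649]
 [0.4338 0.2851]]
((185.44998168945312, 69.64999389648438), (65.1429214477539, 33.203914642333984), 18.434947967529297)
hub [(np.int32(67), array([159.2687, 180.0149]), (154, 177, 14, 8)), (np.int32(517), array([172.1779, 241.5126]), (165, 215, 40, 45))] (array([ 0.4218, -0.2545,  0.0256]), np.float64(0.006326299866075583))
 hub z.05 (array([ 0.4538, -0.2473]), array([79.5, 79.5])) wheel z.028 (array([ 0.4571, -0.237 ]), array([59.9814, 62.1809]))
tray 2 
[... 357 characters left out ...]
  ]
 [ 0.4548  0.0167  0.09  ]
 [ 0.4633 -0.0258  0.09  ]
 [ 0.4546 -0.0295  0.09  ]]
handle 2 741 [158.1822 210.0999] [[144.0937957763672, 171.00833129882812], [167.98582458496094, 169.73410034179688], [172.1425323486328, 247.67242431640625], [148.25050354003906, 248.9466552734375]]
[[ 0.448   0.0247  0.09  ]
 [ 0.4704  0.0259  0.09  ]
 [ 0.4683 -0.0532  0.09  ]
 [ 0.444  -0.0549  0.09  ]]
handle 3 612 [181.1634  27.3039] [[169.48133850097656, 0.11787986755371094], [180.0275115966797, -2.2789783477783203], [192.8467559814453, 54.12572479248047], [182.3005828857422, 56.5225830078125]]
[[ 0.4503 -0.0113  0.09  ]
 [ 0.4591 -0.0096  0.09  ]
 [ 0.468  -0.054   0.09  ]
 [ 0.459  -0.0558  0.09  ]]
```

View pics/rect.png

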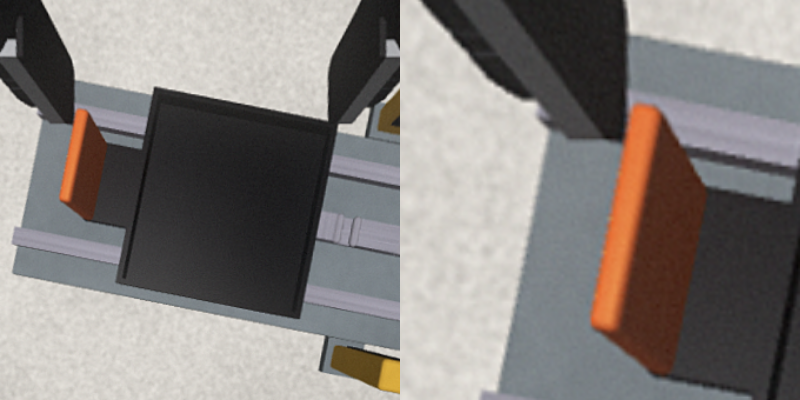

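Rectified view (0.85 mm/px at left): tray rim corners are at (154,88), (335,122), (300,318) and (118,282). That gives tray centre ≈ (0.573, 0.002) and yaw ≈ 0.186. The handle top strip centre at (623,218) gives (0.457, -0.0195), which agrees with 118 mm behind the tray. Next I'll refine the hub and heights by two-view triangulation, then pick and place the impeller.

```bash
cat >> h.py <<'E'
TC=np.array([.5727,.0021]);TY=.186
def tray(x,y): return TC+np.array([[np.cos(TY),-np.sin(TY)],[np.sin(TY),np.cos(TY)]])@[x,y]
def pick_place(m,xy,yaw,z,xy2,yaw2,wopen,wrel,f=30,zc=.2):
    m.command_gripper(wopen); m.move_to([*xy,zc],down(yaw)); m.servo_line([*xy,z],rate=.12)
    m.command_gripper(0,f); w=m.get_width(); print("width",w,"force",m.get_grip_force())
    m.servo_line([*xy,zc],rate=.2); print("lifted",m.get_width(),m.get_contact_force())
    if m.get_width()<.004: return False
    m.move_to([*xy2,zc],down(yaw2)); m.servo_line([*xy2,z+.0305+.02],rate=.15); m.servo_line([*xy2,z+.0305],rate=.04)
    print("place F",m.get_contact_force()); m.command_gripper(wrel); m.servo_line([*xy2,zc],rate=.2); print("t",m.get_time()); return True
E
python3 - <<'E'
import pickle
from h import *
from rig import manip
np.set_printoptions(precision=4,suppress=True)
W=pickle.load(open("w.pkl","rb"));D=pickle.load(open("c0.pkl","rb"))
def ot(im,roi):
    x0,y0,x1,y1=roi;g=cv2.cvtColor(im[y0:y1,x0:x1],cv2.COLOR_RGB2GRAY)
    t=np.percentile(g,97)*.82;M=cv2.moments((g>t).astype(np.uint8),True)
    return np.array([M["m10"],M["m01"]])/M["m00"]+[x0,y0],M["m00"]
a=ot(D["scene"]["image"],(155,177,167,189));b=ot(W[3]["image"],(182,230,207,254))
h=plane(W[3],[b[0]],.05)[0]; t=tri(D["scene"],a[0],W[3],b[0]); print("hub",a,b,t,h)
for px,q in(((272,182),(.4803,.0697)),((292,227.6),(.635,.1003)),((215,194.9),(.5109,-.0952))):
    print("tray corner",tri(D["scene"],px,W[2],proj(W[2],[[*q,.044]])[0]))
print("jar",plane(W[0],[(407,148)],.075))
ok=np.linalg.norm(t[0][:2]-h[:2])<.008 and abs(t[0][2]-.05)<.012
print(ok)
if ok: print(pick_place(manip,h[:2],np.pi/2+TY,.051,tray(0,-.045),np.pi/2+TY,.06,.05))
E
```

```text
hub (array([159.1731, 180.3269]), 52.0) (array([194.2563, 242.6101]), 277.0) (array([ 0.4532, -0.2447,  0.0561]), np.float64(0.001589785974445483)) [ 0.4522 -0.2469  0.05  ]
tray corner (array([0.4802, 0.0705, 0.0416]), np.float64(0.002051272071060977))
tray corner (array([0.6371, 0.1012, 0.0363]), np.float64(0.0013343353244204192))
tray corner (array([ 0.5117, -0.0936,  0.0449]), np.float64(0.0023080403980508613))
jar [[0.6753 0.3646 0.075 ]]
True
width 0.022709221721382407 force 29.1853067278862
lifted 0.022741103970881492 [ 0.0039 -0.3853 -1.0965]
place F [-0.1046 -0.3162 -1.1597]
t 10.8917
True
```

The impeller is placed. Bracket and motor next.

Run:
```python
from h import *
from rig import manip
np.set_printoptions(precision=4,suppress=True)
if pick_place(manip,(.459,.258),-.329+np.pi,.036,tray(-.03,.042),TY+np.pi/2,.05,.03):
    pick_place(manip,(.6015,.302),.70,.034,tray(.038,.033),TY,.062,.053)
manip.move_to([.42,.10,.30],down(TY+np.pi/2))
for n in("scene","side"):
    c=manip.camera(n);cv2.imwrite(f"pics/{n}1.png",c["image"][:,:,::-1])
    globals()[n]=c["image"][:,:,::-1]
cv2.imwrite("pics/kit.png",np.hstack([cv2.resize(scene[140:290,190:340],(400,400),interpolation=cv2.INTER_CUBIC),cv2.resize(side[110:260,220:370],(400,400),interpolation=cv2.INTER_CUBIC)]));print(manip.get_time())
```

```text
width 0.00742519832394824 force 33.86429965496063
lifted 0.0077728191781556285 [ 0.5528 -0.5085  0.1573]
place F [ 0.7222 -0.0756 -0.5394]
t 18.925
width 0.039247603158320286 force 30.59344008564949
lifted 0.03973018786445544 [-0.3008 -0.6262 -2.2221]
place F [-0.4786  1.0165 -1.611 ]
t 27.1833
28.5583
```

View pics/kit.png

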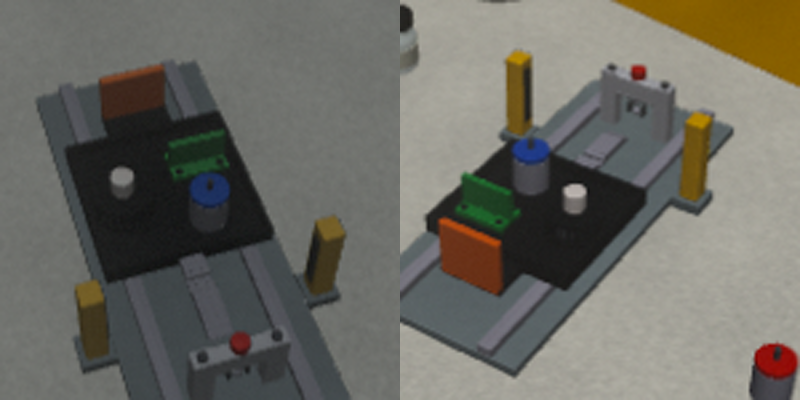

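In the kit crop all three parts stand in the tray: motor at (209,205) with its cap level, bracket at (195,160), hub at (121,183). Next I'll push the handle in steps, watching the force and the pin's red cap in the side view.

Run:
```python
from h import *
from rig import manip
import time
np.set_printoptions(precision=2,suppress=True)
u=np.array([np.cos(TY),np.sin(TY)])
def pin():
    im=manip.camera("side")["image"][126:146,296:322].astype(float)
    w=np.clip(im[:,:,0]-np.maximum(im[:,:,1],im[:,:,2])-30,0,None)
    return (w.sum(1)@np.arange(20))/w.sum()
manip.command_gripper(0,30)
o=down(TY); s=-.160
manip.move_to([*tray(s,0),.15],o); manip.servo_line([*tray(s,0),.068],rate=.15)
manip.hold(.2); F0=manip.get_contact_force()[:2]@u; p0=pin()
F=lambda:-(manip.get_contact_force()[:2]@u-F0)
def go(s,r): manip.servo_line([*tray(s,0),.068],rate=r)
while F()<1.2 and s<-.12: s+=.002; go(s,.03)
sc=s; print("contact s",s,F(),p0,manip.get_time())
go(sc+.066,.05); s=sc+.066; print("F",F(),pin()-p0,manip.get_time())
Fm=0;pm=0;lo=0
while s<sc+.135 and manip.get_time()<62:
    s+=.001; go(s,.02); f=F(); p=p0-pin(); Fm=max(Fm,f);pm=max(pm,p)
    print(f"{(s-sc)*1e3:.0f}:{f:.1f}/{p:.2f}",end=" ")
    if pm>.8 and p<.35*pm: print("PIN DOWN");break
    if f>14: print("ABORT");break
print(Fm,pm,manip.get_time(),manip.get_position())
```

```text
contact s -0.148 1.2136434103032703 10.240506329113924 32.7167
F 5.201341969558103 -0.4650400450393182 34.2333
67:3.4/0.51 68:3.0/0.56 69:2.4/0.56 70:1.7/0.55 71:2.0/0.57 72:1.4/0.57 73:3.3/0.57 74:2.7/0.56 75:1.9/0.57 76:2.1/0.56 77:3.0/0.56 78:2.8/0.56 79:3.4/0.56 80:2.5/0.56 81:3.1/0.57 82:2.3/0.56 83:1.9/0.56 84:2.7/0.56 85:2.6/0.56 86:3.5/0.56 87:2.7/0.55 88:3.0/0.56 89:3.1/0.56 90:3.3/0.57 91:2.9/0.56 92:3.6/0.55 93:2.5/0.57 94:2.6/0.55 95:2.2/0.57 96:2.0/0.56 97:2.4/0.56 98:2.4/0.56 99:2.3/0.56 100:4.2/0.58 101:5.8/0.64 102:6.6/0.70 103:7.9/0.75 104:6.0/0.86 105:2.8/0.95 106:-0.2/-0.01 PIN DOWN
7.872701353698989 0.9463034305631997 46.2333 [ 0.53 -0.01  0.07]
```

The hump peaked at 7.9 N, then the force fell to 0 and the cap dropped back to its baseline at about 106 mm. I'll back off and check.

Run:
```python
from h import *
from rig import manip
p=manip.get_position();u=np.array([np.cos(TY),np.sin(TY),0])
q=p-u*.03; manip.servo_line(q,rate=.08); q=q+[0,0,.2]; manip.servo_line(q,rate=.2); manip.hold(.3)
for n in("scene","side"): globals()[n]=manip.camera(n)["image"][:,:,::-1]
im=side[126:146,296:322,::-1].astype(float);w=np.clip(im[:,:,0]-np.maximum(im[:,:,1],im[:,:,2])-30,0,None)
print("pin lift px",10.2405-(w.sum(1)@np.arange(20))/w.sum(),manip.get_time())
cv2.imwrite("pics/end.png",np.hstack([cv2.resize(scene[150:310,190:350],(400,400),interpolation=cv2.INTER_CUBIC),cv2.resize(side[90:250,230:390],(400,400),interpolation=cv2.INTER_CUBIC)]))
```

```text
pin lift px 0.026109397944200197 48.2917
```

View pics/end.png

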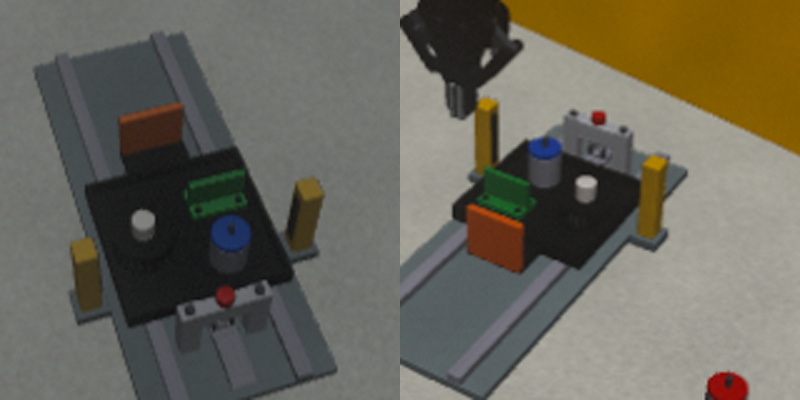

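The end view shows the kit upright in the tray (motor at (231,245), bracket at (215,193), hub at (144,224)). The pin cap is back at its baseline and the gripper is clear.

```bash
python3 -c "
from rig import manip
print(manip.sign_off())"
```

```text
the job is handed in; nothing more can be done
None
```

The motor, impeller and bracket stand upright in the tray, the carriage clicked into its notch at about 106 mm of travel with the pin down, and the job was handed in at about 48 s; no verdict was returned.

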